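# Cover the tube heater and hold the surface probe on its mark

## Robot

A 6-joint arm with a two-finger parallel gripper is mounted at the origin on the work surface. World frame = base frame: x ahead of the robot, y to its left, z up, the work surface at z = 0. Lengths are in m, angles in rad, forces in N, time in s.
With the tool pointing down it reaches from about 0.375 to 0.825 m from the base axis. Payload 5.5 kg.
Tool frame: the origin (TCP) lies at the very end of the fingers, on their centre line; the grasp point (between the pads) lies 19 mm behind it; z points along the fingers, y is the direction in which the jaws open and shut (so a half turn about z gives the same grasp; the last joint's range is limited). The gripper opens to 85 mm and grips with 20 to 120 N. Pads are 22 mm wide; open, the fingers measure 114 mm over their backs; the gripper's body (76 mm by 85 mm) begins 54 mm behind the grasp point. The pads swing forward as they close: fully open they stand 13 mm farther back than shut.
Start: joints at [1.182, 0.314, -0.047, 1.21, 0, 1.571], TCP at [0.227, 0.555, 0.231] pointing down, gripper open.
Joint ranges: [-2.67, 2.67], [-0.69, 1.73], [-1.03, 1.25], [-2.08, 2.16], [-1.42, 1.45], [-3.14, 3.14]. Speed limits (rad/s): [2.39, 2.39, 3.01, 3.14, 3.14, 3.14].

## Interface

Orientations are given as a unit quaternion [x, y, z, w].
In Python, from rig import ctrl gives the robot as it stands.
- The arm moves only by the tool move_arm, never from a script. Its argument "moves" is a list of rows, each a list of 3 entries, a list of its own where there are three numbers: the shift along the tool's x, y, z in mm, then the turn about the tool's z in rad, then the closure in counts, from 0 (fully open) to 255 (shut). In form: [[[dx, dy, dz], yaw, claw], ...]. A call has 1 to 20 rows; each row is the pose to reach, as a shift and turn from the pose commanded when the call began, along the tool's axes at that moment; what a row does not reach only later rows make up. A row lasts 1/8 s, in which the tool goes at most 62.5 mm and 10.7 degrees, less where a joint would pass 70% of its speed; a pose out of reach is approached as far as the arm can. A call with a gripper value outside its range is refused whole. The fingers move at their own pace and stop on an object; "grip_force" is the grip in N (left out, the last holds). Time passes only in rows, so rows that repeat a pose let the fingers close. It gives the time, the measured TCP pose, the force and the opening at its end, in the units of the state.
- ctrl.observe(): the state, without advancing time (a new reading comes with each control period).
- ctrl.camera(name): name is "scene" or "top" or "wrist"; returns a dict with "frame" (480x640x3 uint8, red, green, blue), "mtx" (3x3 intrinsics, pixels), "R" (3x3) and "t" (3): a world point X has camera coordinates R X + t. Camera axes: x right, y down, z forward; pixel columns grow to the right and rows downward; lengths in m; the calibration is good to about 2 mm. A picture is of the moment at which its call begins. There is no depth.
- ctrl.finish_job(): hands the job in, once; it reports no verdict.
The state is a dict: "t": time; "joints": joint angles; "joint_velocities": joint speeds; "joint_efforts": joint torques, N m; "tcp_pos": TCP position; "orientation": TCP orientation; "contact_force": force on the tool from outside, world axes, zero at the start; "ft_torque": the same for the moment, N m; "width": finger opening in m.
Only numpy, scipy, OpenCV 4.12 (cv2) and the standard library are available. Lean on these libraries where they do the work, as an engineer would, in place of code of your own. Each camera call takes 0.05 s, during which the arm holds its last target.

## Task

Lay the loose aluminium bar gently across the two saddles of the tube heater, over the tubes with its ring mark on top, and let go of it. Then take the surface probe out of its stand by its handle and hold it upright with the tip inside the ring mark on the bar, pressing gently so that the spring tip is pushed in about half its travel. Finish while still holding the probe there like that, and leave the two bottles where they stand.

Things in the scene. Friction and masses are not known exactly. Their poses are not given: they have to be found in the camera images.
- heater: dry-block tube heater, fixed: white housing 290 x 110 mm, top at 60 mm. Origin at the centre of its underside on the bench, x along its length, z up. Five white-capped short tubes stand along its middle line, cap tops 78 mm high, nothing higher between the saddles. An aluminium saddle stands at x = -105 and at x = +105 mm. The bar fits in either way round.
- heater_seat (a point): midway between the two saddles at the height of their seats, 88 mm above the bench (heater x = y = 0, same axes). Each saddle: flat seat 26 mm long in x, between two cheeks (gap 38 mm in y, 10 mm thick, tops 100 mm high) and an end stop (inner face at x = -121 or +121 mm, top 100 mm high). The laid bar's underside is at this height, its middle over this point.
- bar_center (a point): the loose aluminium bar, 230 mm long (its x), 28 mm wide (y), 16 mm thick (z up), about 0.24 kg, starting flat on the bench with its marked face up. This point is the centre of the bar, half-way up.
- bar_mark (a point): centre of the ring mark on the bar's top face: a thin dark circle of 20 mm outer diameter (16 mm inside) with a dark dot in its middle, 50 mm from the bar's middle towards its +x end, on the bar's centre line; 8 mm above bar_center.
- stand: probe stand, a grey block 60 x 60 mm, 85 mm high, fixed; origin at the centre of its underside, with an upright through-hole of 16 mm diameter in the middle in which the probe hangs by its collar.
- probe_grip (a point): the surface probe, upright in its stand, about 0.11 kg. This point: centre of its white square handle (24 x 24 mm, 60 mm high), 38 mm above the stand's top at the start; z points up along the probe, x and y square to the handle's faces. Below the handle: black collar 32 mm in diameter, 8 mm thick, then a steel stem 10 mm in diameter, 45 mm long, then the spring tip.
- probe_end (a point): lowest point of the probe's spring tip, a steel ball end 10 mm in diameter, on the probe's axis; 108 mm below probe_grip when the tip is not pressed, so the probe must rise at least 75 mm to come out of the stand.
- tip (a joint): how far the spring tip is pushed into the probe: 0 free, 0.014 m fully in. The spring gives 0.6 N at the start of travel and 0.3 N more for each millimetre (about 2.7 N half-way). The read value has the usual noise.
- reagent: bystander: white bottle with a red cap, 64 mm in diameter, 130 mm high; origin at the centre of its underside. It and the probe stand may have changed sides.
- dropper: bystander: small white dropper bottle, 34 mm in diameter, 75 mm high; origin at the centre of its underside.

How it is judged:
On the way, in this order (a step that is already met when the one before it is completed fails the run):
1. the bar lies across both saddles and is let go (z of bar_center in the frame of heater_seat between 0.005 and 0.0105 m and horizontal distance between bar_center and heater_seat below 0.012 m and angle between the x axis of bar_center and the x axis of heater, either way round below 0.12 rad and angle between bar_mark's own z axis and vertical below 0.04 rad and contact force between bar and heater above 0.5 N and contact force between each of the arm, the fingers and bar below 0.1 N), for 0.2 s.
2. the probe is drawn out of its stand (z of probe_end in the frame of stand above 0.088 m and contact force between the fingers and probe above 1 N), for 0.1 s.
At the end, for the whole second after the job is handed in: Bar at rest across both saddles (middle within 12 mm, in line within 7 deg), touched only by saddles and probe; the gripper still holds the probe upright (within 7 deg), tip within 8 mm of the ring centre, pressing 0.8 to 6 N on the bar, spring tip 3 to 11.5 mm in (all of step 1 and distance between probe_end and bar_mark below 0.008 m and angle between probe_grip's own z axis and vertical below 0.12 rad and value of joint tip between 0.003 and 0.0115 m and contact force between probe and bar between 0.8 and 6 N and contact force between the fingers and probe above 1 N and contact force between probe and heater below 0.1 N and contact force between probe and stand below 0.1 N and linear speed of each of probe, bar below 0.02 m/s); the arm keeps its last pose, push and grip.
It fails at once if the bar is dropped, not laid (linear speed of bar above 0.5 m/s and contact force between the fingers and bar below 0.05 N).
It fails at once if the probe is pressed hard on the bar (contact force between probe and bar above 15 N).
It fails at once if a bottle is disturbed (distance of any of reagent, dropper from where it was at the start of the episode above 0.02 m).
It also fails if it takes over 54 s, if anything falls off the work surface, if the arm or the gripper's body presses on something with over 40 N, if the wrist force passes 120 N, or if a joint passes its speed limit or range.

## Working session

There is one attempt and no reset: what is moved stays moved. The work goes in short steps, Python scripts to look and compute and a tool call to move; the robot and the scene stay as the last step left them, time stands still between calls to the robot, and variables do not carry over. Pictures are saved under pics/ and viewed, and the job is handed in when it is done.

Besides the shell and the picture viewer there is one more tool, called after "Request:" by a JSON object that holds its "method" and its "body". move_arm: Moves the arm, as the interface text tells. Its arguments: {"type":"object","properties":{"moves":{"type":"array","items":{"type":"array"}},"grip_force":{"type":"number"}},"required":["moves"]}

```bash
ls; mkdir -p pics; python3 - <<'E'
from rig import ctrl
import cv2,json
o=ctrl.observe(); print(o)
for n in ["scene","top","wrist"]:
    c=ctrl.camera(n); cv2.imwrite(f"pics/{n}0.png",c["frame"][:,:,::-1]); print(n,c["mtx"].tolist(),c["R"].tolist(),c["t"].tolist())
E
```

```text
pics
{'t': 0.0, 'joints': array([ 1.18199290e+00,  3.14212431e-01, -4.80924551e-02,  1.21017255e+00,
       -1.30805227e-05,  1.57080703e+00]), 'joint_velocities': array([-9.35992860e-04,  6.38563098e-04, -2.52674735e-04,  2.99830725e-04,
       -2.90563782e-05,  3.39243536e-04]), 'joint_efforts': array([ 1.69853854e-03, -5.39591324e+01,  3.39750803e+01,  1.93945802e-02,
        2.27659376e-05, -5.49799651e-06]), 'tcp_pos': array([0.22723547, 0.55468571, 0.23043683]), 'orientation': array([ 1.93184728e-01,  9.81162043e-01, -8.25985070e-04, -1.55956353e-04]), 'contact_force': array([-0.2350632 ,  0.01889913, -0.12150194]), 'ft_torque': array([ 0.00602298, -0.00757282,  0.01909418]), 'width': 0.08532387868672743}
scene [[485.7801274682983, 0.0, 319.1871502638925], [0.0, 485.7801274682983, 254.01765430113363], [0.0, 0.0, 1.0]] [[-0.8547720789032384, 0.5189978573407196, -0.002432530200815423], [0.3215376236811625, 0.525870944849846, -0.7874473353311964], [-0.4074042828504713, -0.6738701458281651, -0.616377138509063]] [0.42459192604152973, -0.09177205056366612, 1.1920426338053822]
top [[581.022467676179, 0.0, 310.839871722287], [0.0, 581.022467676179, 242.8245530680857], [0.0, 0.0, 1.0]] [[-0.0013395983269584829, -0.9999321914792892, -0.011567969560338438], [-0.981597035485091, 0.00352387461292115, -0.19093151189521682], [0.1909593291860948, 0.011099313093111487, -0.9815351954187163]] [0.005787450856193042, 0.5194611464116092, 1.0995512785501067]
wrist [[335.2118354589677, 0.0, 318.1863749065854], [0.0, 335.2118354589677, 236.0192734479623], [0.0, 0.0, 1.0]] [[0.37848876160023887, 0.9256034721070944, -0.0021141820189611066], [0.8918244680516596, -0.36406283168197323, 0.2685281601100297], [0.24778090226385902, -0.10352037002926016, -0.9632695144466648]] [-0.5983584928378973, -0.03408226710280218, 0.3788371301455234]
```

View pics/scene0.png

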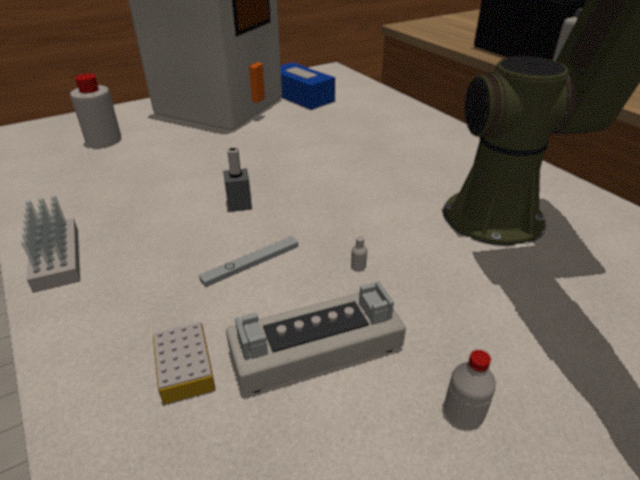

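View pics/top0.png

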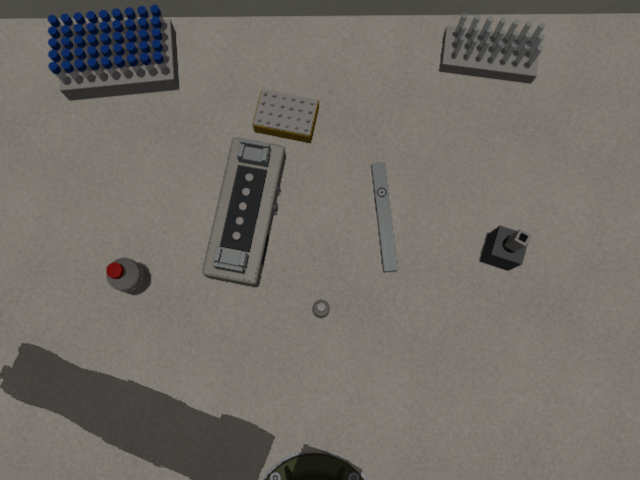

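View pics/wrist0.png

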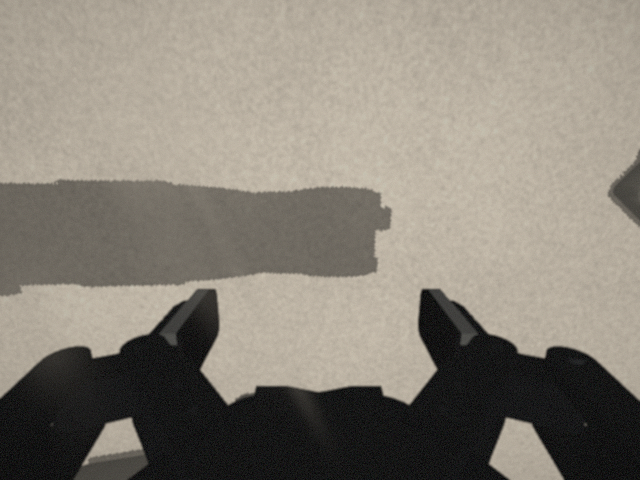

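The top view shows the bar running from about (379,164) to (390,271), with the ring at (381,192). The heater is at about (245,211), the probe stand at (505,248), the dropper at (321,308) and the reagent bottle at (127,275). I'll zoom in for precise pixels.

```bash
cat > h.py <<'E'
import numpy as np,cv2
def ray(c,uv,z):
    K,R,t=c["mtx"],c["R"],c["t"]
    d=R.T@np.linalg.inv(K)@np.array([uv[0],uv[1],1.]); o=-R.T@t
    return o+d*(z-o[2])/d[2]
def proj(c,X):
    p=c["mtx"]@(c["R"]@np.array(X)+c["t"]); return p[:2]/p[2]
def crop(f,x0,y0,x1,y1,s,name):
    im=cv2.resize(f[y0:y1,x0:x1,::-1],None,fx=s,fy=s,interpolation=cv2.INTER_CUBIC)
    cv2.imwrite("pics/"+name,im)
E
python3 - <<'E'
import cv2
from h import *
f=cv2.imread("pics/top0.png")[:,:,::-1]
crop(f,190,120,300,300,3.3,"a1.png")
crop(f,350,150,420,280,4.5,"a2.png")
crop(f,460,200,550,280,6,"a3.png")
E
```

```text
(no output)
```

View pics/a1.png

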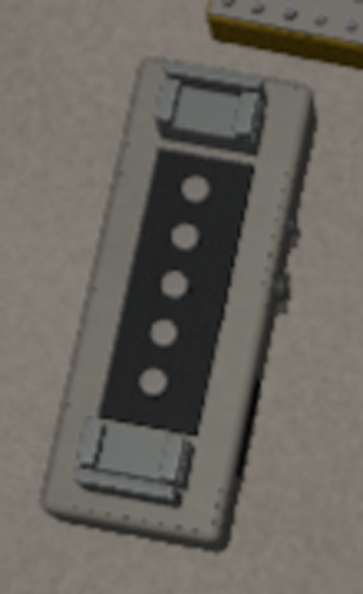

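View pics/a2.png

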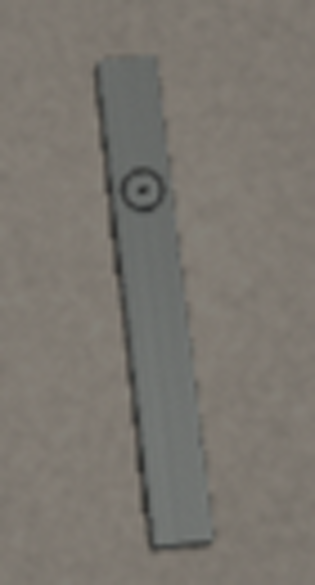

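View pics/a3.png

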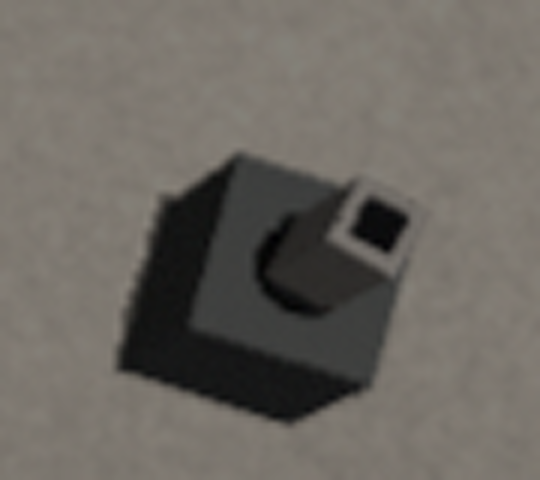

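```bash
python3 - <<'E'
from h import *
from rig import ctrl
c=ctrl.camera("top"); np.set_printoptions(precision=4,suppress=True)
def a(pts,x0,y0,s,z): return np.array([ray(c,((p[0]+.5)/s-.5+x0,(p[1]+.5)/s-.5+y0),z)[:2] for p in pts])
caps=a([(195,189),(185,236),(174,284),(163,333),(153,381)],190,120,3.3,.078)
print("caps",caps,caps.mean(0)); d=caps[0]-caps[-1]; print(np.arctan2(d[1],d[0]),np.linalg.norm(d))
b=a([(103,57),(157,55),(211,540),(153,546),(143,190)],350,150,4.5,.016); print("bar",b,b[:4].mean(0))
m=(b[0]+b[1])/2-(b[2]+b[3])/2; print(np.arctan2(m[1],m[0]),np.linalg.norm(m))
u=m/np.linalg.norm(m); print("center from ring",b[4]-.05*u)
s=a([(240,153),(192,327),(369,388)],460,200,6,.085); print("stand",s,(s[0]+s[2])/2, [np.arctan2(*(s[i]-s[1])[::-1]) for i in (0,2)])
h=a([(360,178),(425,205),(395,278),(328,240)],460,200,6,.153); print("handle",h,h.mean(0)); 
for i in range(4):
  e=h[(i+1)%4]-h[i];print(np.arctan2(e[1],e[0]),np.linalg.norm(e))
print("dropper",ray(c,(321,307),.075),"reag",ray(c,(115,270),.13))
# saddles, corners of sadddle seat
sd=a([(160,78),(265,90),(180,500),(80,485)],190,120,3.3,.1); print(sd, sd.mean(0))
E
```

```text
caps [[0.6471 0.1267]
 [0.618  0.1321]
 [0.5885 0.1381]
 [0.5587 0.1439]
 [0.5298 0.1492]] [0.5884 0.138 ]
-0.18907158486934997 0.11945779184692806
bar [[ 0.6973 -0.1243]
 [ 0.6982 -0.1494]
 [ 0.4704 -0.1678]
 [ 0.4678 -0.1418]
 [ 0.6332 -0.1413]] [ 0.5834 -0.1458]
0.07811039858497547 0.22931081804736111
center from ring [ 0.5833 -0.1453]
stand [[ 0.5461 -0.3586]
 [ 0.4896 -0.3399]
 [ 0.4699 -0.3944]] [ 0.508  -0.3765] [np.float64(-0.3203059333806967), np.float64(-1.9181291928449589)]
handle [[ 0.523  -0.3722]
 [ 0.5146 -0.391 ]
 [ 0.4924 -0.3804]
 [ 0.5041 -0.3613]] [ 0.5085 -0.3762]
-1.988515456297101 0.020563812821054177
2.6986019563122787 0.024567927302793485
1.0243080593908038 0.022363867248747445
-0.5204397980128995 0.021803185975233126
dropper [ 0.3907 -0.0148  0.075 ] reag [0.4546 0.3619 0.13  ]
[[0.709  0.1461]
 [0.7011 0.0836]
 [0.456  0.129 ]
 [0.4648 0.1863]] [0.5827 0.1363]
```

```bash
cat > ov.py <<'E'
from h import *
from rig import ctrl
import itertools
def box(x,y,yaw,lx,ly,z0,z1):
    R=np.array([[np.cos(yaw),-np.sin(yaw)],[np.sin(yaw),np.cos(yaw)]])
    P=[np.r_[R@[sx*lx/2,sy*ly/2]+[x,y],z] for sx,sy,z in itertools.product((-1,1),(-1,1),(z0,z1))]
    return P,[(i,j) for i in range(8) for j in range(i) if bin(i^j).count('1')==1]
def draw(c,boxes,s,x0,y0,x1,y1,name):
    im=cv2.resize(c["frame"][y0:y1,x0:x1,::-1],None,fx=s,fy=s,interpolation=cv2.INTER_CUBIC)
    for b in boxes:
        P,E=box(*b)
        q=[(proj(c,p)-[x0,y0]+.5)*s for p in P]
        for i,j in E: cv2.line(im,tuple(int(round(v)) for v in q[i]),tuple(int(round(v)) for v in q[j]),(0,0,255),1,cv2.LINE_AA)
    cv2.imwrite("pics/"+name,im)
E
cat > m0.py <<'E'
from ov import *
B=[(.5884,.138,-.189,.242,.038,.088,.1),(.5884,.138,-.189,.29,.11,0,.06),(.5834,-.1455,.078,.23,.028,0,.016),(.508,-.3762,-.335,.06,.06,0,.085),(.508,-.3762,-.4,.024,.024,.093,.153)]
t=ctrl.camera("top"); s=ctrl.camera("scene")
draw(t,B,4,190,120,320,270,"b1.png")
draw(t,B,4,350,150,550,290,"b2.png")
draw(s,B,4,190,130,310,300,"b3.png")
draw(s,B,3.5,210,270,420,400,"b4.png")
E
python3 m0.py
```

```text
(no output)
```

View pics/b2.png

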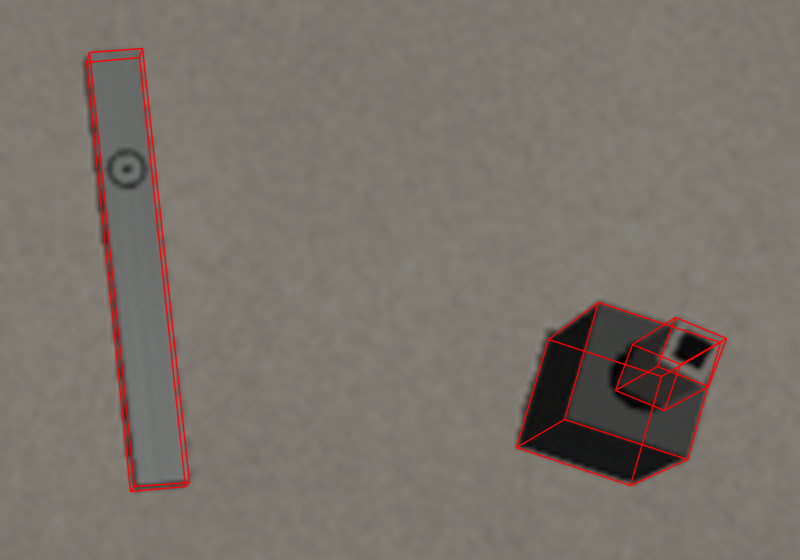

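View pics/b3.png

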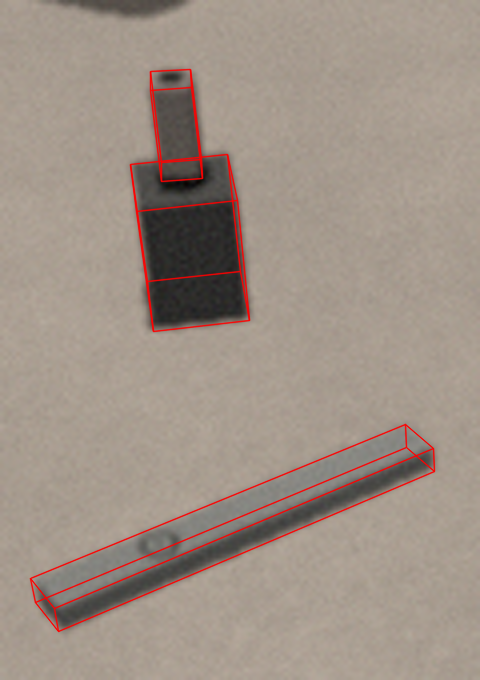

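View pics/b4.png

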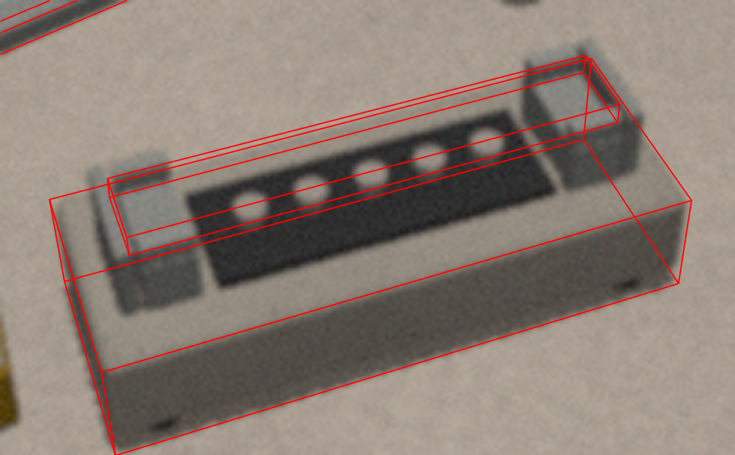

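View pics/b1.png

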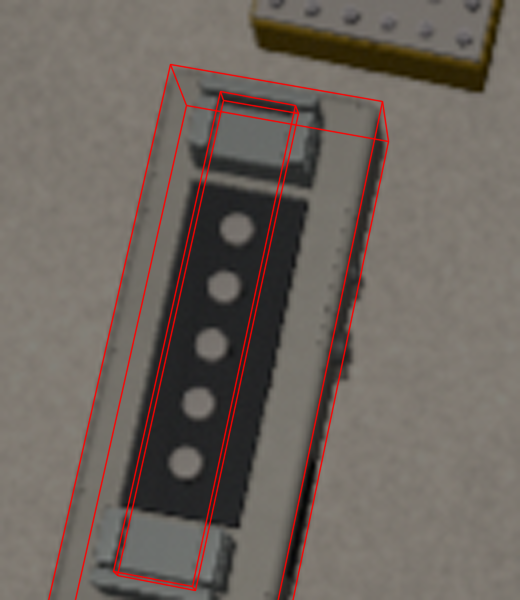

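Model overlays line up with the stand, bar and heater in both cameras. Next I'll work out the move to above the bar.

```bash
cat > go.py <<'E'
from rig import ctrl
import numpy as np,sys
from scipy.spatial.transform import Rotation as Ro
def rel(x,y,z,ya):
    o=ctrl.observe(); R=Ro.from_quat(o["orientation"]).as_matrix()
    d=R.T@(np.array([x,y,z])-o["tcp_pos"])*1000
    cur=np.arctan2(R[1,1],R[0,1]); 
    dy=-(ya-cur); 
    dy=(dy+np.pi)%(2*np.pi)-np.pi
    print("t",round(o["t"],2),"tcp",o["tcp_pos"].round(4),"yang",cur.round(4),"toolz",R[:,2].round(4),"F",o["contact_force"].round(2),"w",round(o["width"],4),"q",o["joints"].round(2))
    print("shift",d.round(1),"yaw",round(dy,3))
if __name__=="__main__": rel(*map(float,sys.argv[1:5]))
E
python3 go.py .5834 -.1455 .13 1.649
```

```text
t 0.3 tcp [0.2274 0.5551 0.231 ] yang 1.182 toolz [-2.e-04 -5.e-04 -1.e+00] F [-0.2   0.05  0.03] w 0.0851 q [ 1.18  0.31 -0.05  1.21  0.    1.57]
shift [-595.  -513.2  101.3] yaw -0.467
```

Request:
{"method": "move_arm", "body": {"moves": [[[-595,-513,20],-0.467,0],[[-595,-513,20],-0.467,0],[[-595,-513,20],-0.467,0],[[-595,-513,20],-0.467,0],[[-595,-513,20],-0.467,0],[[-595,-513,20],-0.467,0],[[-595,-513,20],-0.467,0],[[-595,-513,20],-0.467,0],[[-595,-513,20],-0.467,0],[[-595,-513,20],-0.467,0],[[-595,-513,20],-0.467,0],[[-595,-513,20],-0.467,0],[[-595,-513,101],-0.467,0],[[-595,-513,101],-0.467,0],[[-595,-513,101],-0.467,0],[[-595,-513,101],-0.467,0],[[-595,-513,101],-0.467,0]], "grip_force": 30}}

```text
t: 2.42
tcp_pos: [0.5846, -0.1446, 0.1322]
orientation: [-0.04, 0.999, -0.0, 0.001]
contact_force: [-0.2, -0.8, 1.0]
width: 0.0857
```

```bash
python3 go.py .5834 -.1455 .004 1.649; python3 - <<'E'
from ov import *
c=ctrl.camera("wrist")
draw(c,[(.5834,-.1455,.078,.23,.028,0,.016)],1,0,0,640,480,"c1.png")
E
```

```text
t 2.42 tcp [ 0.5846 -0.1446  0.1322] yang 1.65 toolz [ 2.8e-03 -6.0e-04 -1.0e+00] F [-0.23 -0.81  0.98] w 0.0857 q [-0.24  0.37 -0.2   1.    0.   -0.32]
shift [  1.6  -0.7 128.2] yaw 0.001
```

View pics/c1.png

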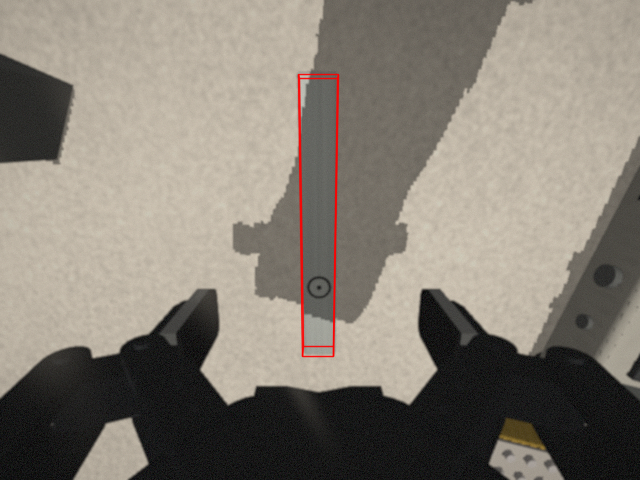

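The wrist overlay fits the bar, with the ring at (319,287) and the bar centred between the jaws. I'll descend and grip.

Request:
{"method": "move_arm", "body": {"moves": [[[0,0,60],0,0],[[0,0,105],0,0],[[0,0,120],0,0],[[0,0,124],0,0],[[0,0,124],0,0],[[0,0,124],0,0]]}}

```text
t: 3.22
tcp_pos: [0.5851, -0.1454, 0.0081]
orientation: [-0.039, 0.999, -0.0, 0.001]
contact_force: [-0.4, -0.2, 0.6]
width: 0.0858
```

```bash
python3 go.py .5834 -.1455 .004 1.649
```

```text
t 3.23 tcp [ 0.5851 -0.1454  0.0081] yang 1.649 toolz [ 2.9e-03 -8.0e-04 -1.0e+00] F [-0.37 -0.17  0.63] w 0.0858 q [-0.24  0.49 -0.33  0.75 -0.   -0.32]
shift [1.7 0.  4.1] yaw 0.0
```

Request:
{"method": "move_arm", "body": {"moves": [[[1,0,4],0,0],[[1,0,4],0,120],[[1,0,4],0,255],[[1,0,4],0,255],[[1,0,4],0,255],[[1,0,4],0,255],[[1,0,4],0,255],[[1,0,4],0,255],[[1,0,4],0,255]], "grip_force": 40}}

```text
t: 4.35
tcp_pos: [0.5828, -0.1451, 0.0025]
orientation: [-0.039, 0.999, -0.0, 0.0]
contact_force: [-0.8, 0.6, 4.0]
width: 0.0269
```

Request:
{"method": "move_arm", "body": {"moves": [[[0,0,-15],0,255],[[0,0,-60],0,255],[[0,0,-110],0,255],[[0,0,-160],0,255],[[0,0,-160],0,255],[[0,0,-160],0,255]]}}

```text
t: 5.1
tcp_pos: [0.5819, -0.145, 0.162]
orientation: [-0.039, 0.999, 0.0, -0.0]
contact_force: [-0.2, -0.2, -3.0]
width: 0.0267
```

```bash
python3 go.py .5884 .138 .160 1.382; python3 - <<'E'
from ov import *
c=ctrl.camera("wrist"); cv2.imwrite("pics/d1.png",c["frame"][:,:,::-1])
c=ctrl.camera("scene"); cv2.imwrite("pics/d2.png",c["frame"][:,:,::-1])
E
```

```text
t 5.1 tcp [ 0.5819 -0.145   0.162 ] yang 1.649 toolz [-8.e-04  1.e-04 -1.e+00] F [-0.22 -0.2  -2.99] w 0.0267 q [-0.24  0.35 -0.16  1.06 -0.   -0.32]
shift [-28.5 281.7   2. ] yaw 0.267
```

View pics/d1.png

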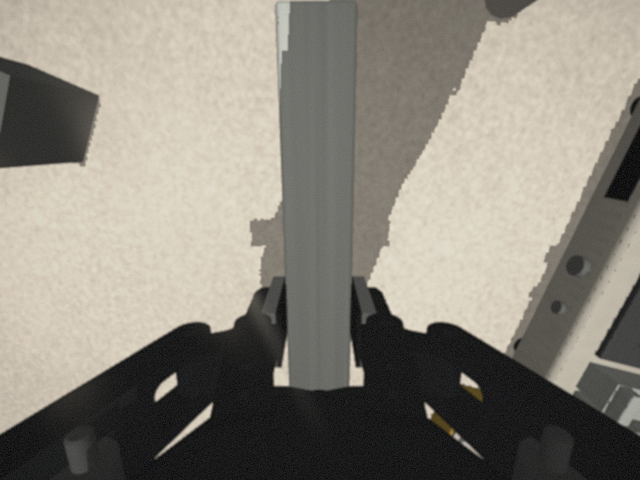

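View pics/d2.png

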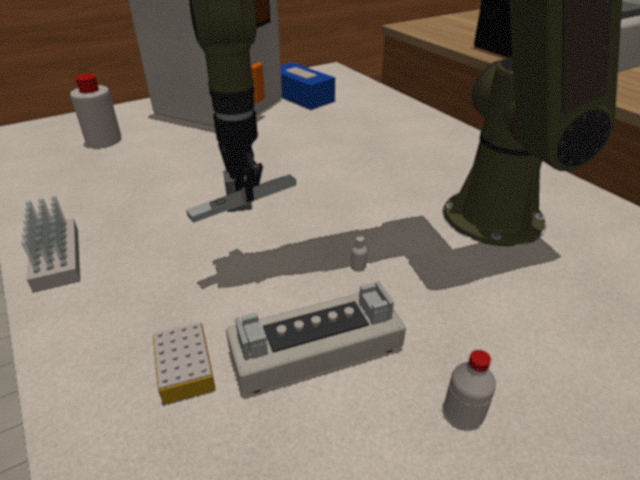

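Bar is held level in the scene view (ends at (190,215) and (297,182)). Carrying it over the heater.

Request:
{"method": "move_arm", "body": {"moves": [[[-5,45,0],0.05,255],[[-11,100,0],0.1,255],[[-17,155,0],0.15,255],[[-22,210,0],0.2,255],[[-26,255,0],0.24,255],[[-28,278,0],0.265,255],[[-28,282,0],0.267,255],[[-28,282,0],0.267,255],[[-28,282,0],0.267,255]]}}

```text
t: 6.32
tcp_pos: [0.5882, 0.137, 0.1618]
orientation: [0.095, 0.995, -0.0, -0.0]
contact_force: [0.2, 0.7, -2.5]
width: 0.0271
```

```bash
python3 go.py .5884 .138 .11 1.382; python3 - <<'E'
from ov import *
o=ctrl.observe(); p=o["tcp_pos"]; z=p[2]-.0025
H=(.5884,.138,-.189)
B=[(p[0]+.0006,p[1]-.0003,-.189,.23,.028,z,z+.016),H+(.242,.038,.088,.1)]
t=ctrl.camera("top"); s=ctrl.camera("scene"); w=ctrl.camera("wrist")
draw(t,B,4,180,100,330,250,"e1.png"); draw(s,B,3,190,200,430,400,"e2.png"); draw(w,B,1,0,0,640,480,"e3.png")
E
```

```text
t 6.33 tcp [0.5882 0.137  0.1618] yang 1.3809 toolz [-9.e-04 -6.e-04 -1.e+00] F [ 0.21  0.7  -2.55] w 0.0271 q [ 0.23  0.36 -0.15  1.07 -0.    0.42]
shift [-0.1  1.  51.8] yaw -0.001
```

View pics/e1.png

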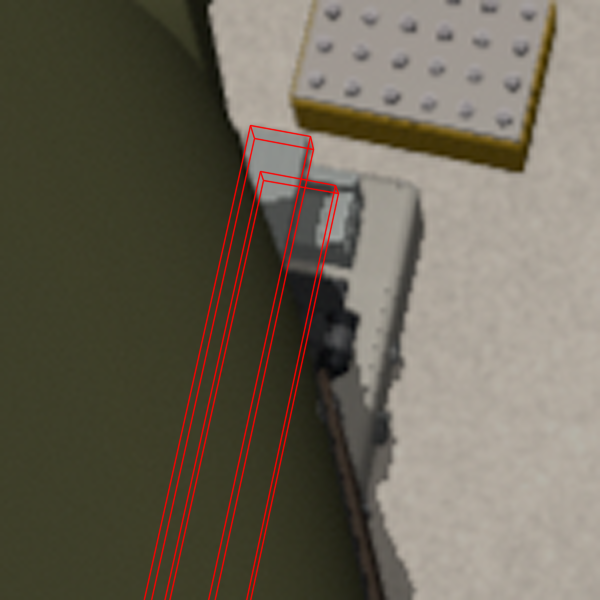

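View pics/e2.png

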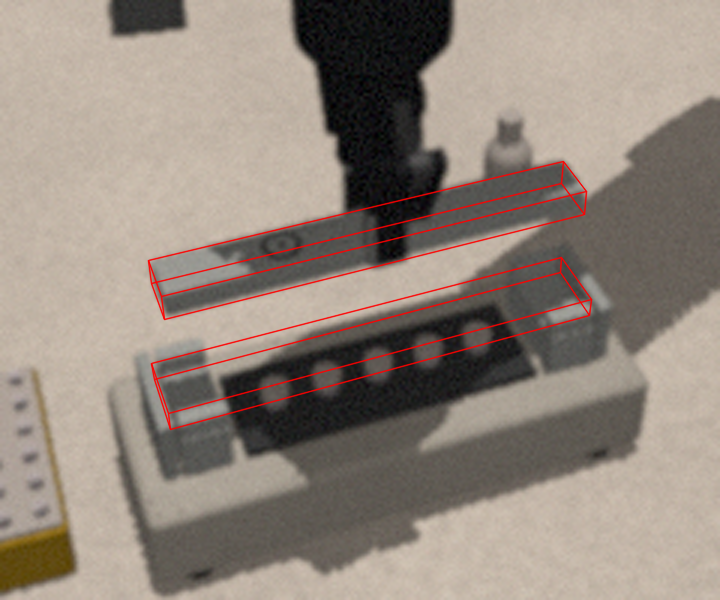

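View pics/e3.png

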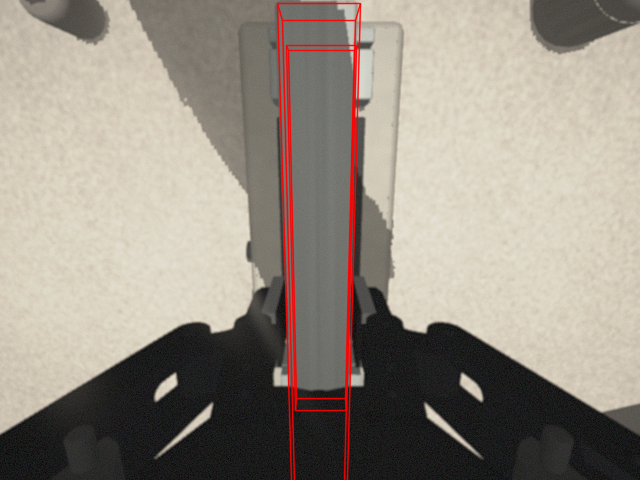

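The scene overlay of the held bar and the saddle gap (172–590 px) both match, and in the wrist view the bar is centred over the saddle gap (about 322 px). Lowering it now.

Request:
{"method": "move_arm", "body": {"moves": [[[0,1,25],0,255],[[0,1,45],0,255],[[0,1,55],0,255],[[0,1,62],0,255],[[0,1,66],0,255],[[0,1,66],0,255],[[0,1,66],0,255]]}}

```text
t: 7.35
tcp_pos: [0.589, 0.1393, 0.0968]
orientation: [0.094, 0.996, 0.0, 0.0]
contact_force: [-0.1, -0.9, -3.6]
width: 0.0272
```

```bash
python3 go.py .5884 .138 .0905 1.382; python3 - <<'E'
from ov import *
o=ctrl.observe(); p=o["tcp_pos"]; z=p[2]-.0025
s=ctrl.camera("scene"); w=ctrl.camera("wrist")
draw(s,[],3,190,200,430,400,"f2.png"); draw(w,[],1,0,0,640,480,"f3.png")
E
```

```text
t 7.35 tcp [0.589  0.1393 0.0968] yang 1.3821 toolz [ 9.e-04  2.e-04 -1.e+00] F [-0.07 -0.94 -3.61] w 0.0272 q [ 0.23  0.41 -0.23  0.93 -0.    0.42]
shift [ 0.4 -1.4  6.3] yaw 0.0
```

View pics/f2.png

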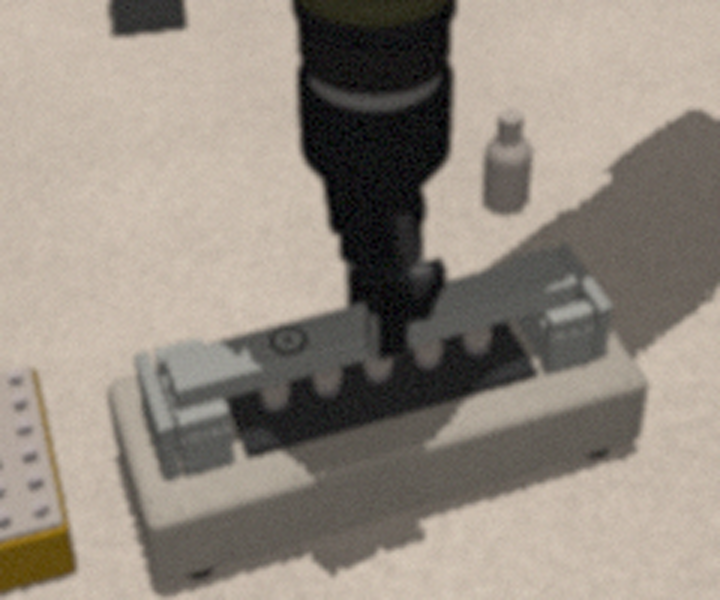

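View pics/f3.png

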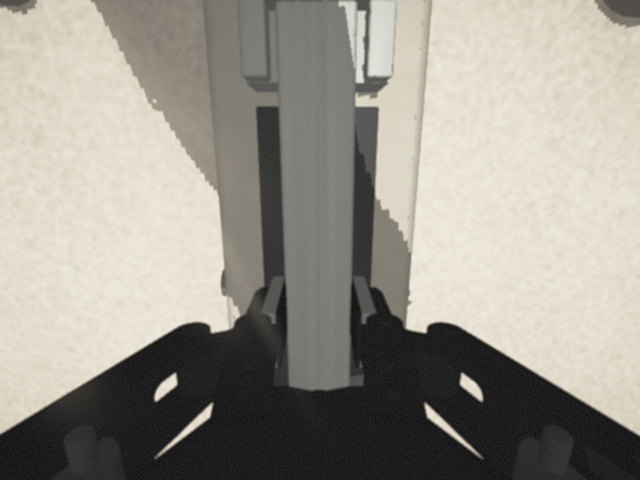

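The bar sits centred between the cheeks in the wrist view, with about 10 px clear on each side. I'll lower it the last few millimetres.

Request:
{"method": "move_arm", "body": {"moves": [[[0,-0.5,2],0,255],[[0,-0.5,4],0,255],[[0,-0.5,5],0,255],[[0,-0.5,6],0,255],[[0,-0.5,6],0,255]]}}

```text
t: 8.07
tcp_pos: [0.5885, 0.1387, 0.0905]
orientation: [0.094, 0.996, -0.0, 0.0]
contact_force: [-1.4, -0.8, 0.6]
width: 0.0269
```

```bash
python3 go.py .5884 .138 .0905 1.382
```

```text
t 8.07 tcp [0.5885 0.1387 0.0905] yang 1.382 toolz [ 0. -0. -1.] F [-1.42 -0.78  0.62] w 0.0269 q [ 0.23  0.41 -0.24  0.92 -0.    0.42]
shift [-0.  -0.7  0. ] yaw 0.0
```

The wrist force went from −3.6 to +0.6 N, so the bar is seated. I'll release it and go up.

Request:
{"method": "move_arm", "body": {"moves": [[[0,0,0],0,150],[[0,0,0],0,110],[[0,0,0],0,70],[[0,0,0],0,30],[[0,0,0],0,0],[[0,0,0],0,0],[[0,0,0],0,0],[[0,0,-30],0,0],[[0,0,-80],0,0],[[0,0,-130],0,0],[[0,0,-160],0,0],[[0,0,-160],0,0],[[0,0,-160],0,0]]}}

```text
t: 9.7
tcp_pos: [0.5882, 0.1386, 0.2495]
orientation: [0.094, 0.996, -0.0, -0.0]
contact_force: [0.1, -0.5, 0.7]
width: 0.0853
```

```bash
python3 go.py .508 -.3762 .26 1.17; python3 - <<'E'
from ov import *
B=[(.5884,.138,-.189,.23,.028,.088,.104)]
s=ctrl.camera("scene"); w=ctrl.camera("wrist")
draw(s,B,3,190,200,430,400,"g2.png"); draw(w,B,1,0,0,640,480,"g3.png")
E
```

```text
t 9.7 tcp [0.5882 0.1386 0.2495] yang 1.382 toolz [-9.e-04 -2.e-04 -1.e+00] F [ 0.14 -0.52  0.7 ] w 0.0853 q [ 0.23  0.32 -0.    1.25  0.    0.42]
shift [ -17.9 -520.7  -10.3] yaw 0.212
```

View pics/g2.png

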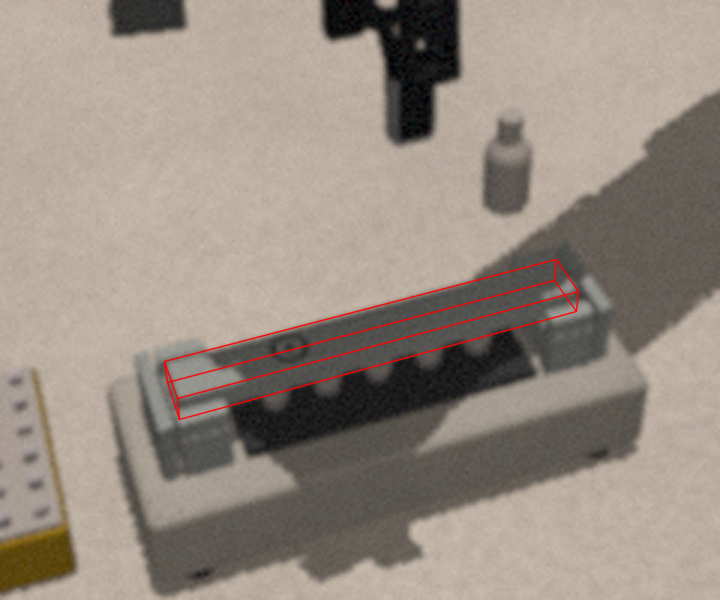

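View pics/g3.png

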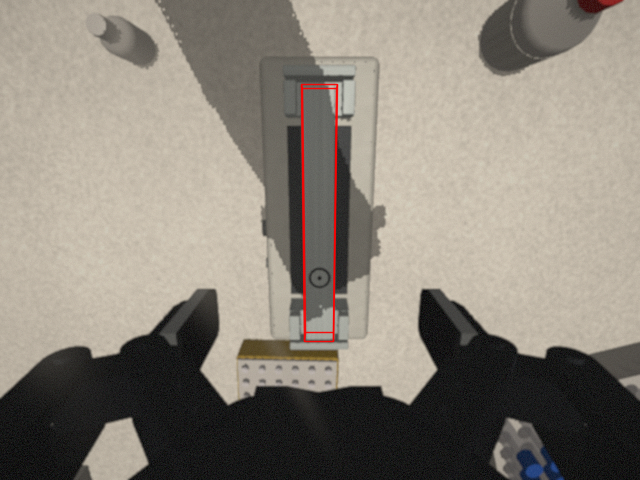

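The bar is seated between the cheeks and the overlay matches in both views, with the ring at wrist pixel (319,278). Now to a point above the probe.

```bash
python3 - <<'E'
from h import *
from rig import ctrl
w=ctrl.camera("wrist"); s=ctrl.camera("scene")
print(ray(w,(319,277.5),.104), ray(s,(288/3+189.5,348/3+199.5),.104), .5884+.05*np.cos(-.189),.138+.05*np.sin(-.189))
E
```

```text
[0.63666727 0.12930313 0.104     ] [0.6377948  0.12838197 0.104     ] 0.6375096301489347 0.12860616017621945
```

Request:
{"method": "move_arm", "body": {"moves": [[[-18,-521,0],0.212,0],[[-18,-521,0],0.212,0],[[-18,-521,0],0.212,0],[[-18,-521,0],0.212,0],[[-18,-521,0],0.212,0],[[-18,-521,0],0.212,0],[[-18,-521,0],0.212,0],[[-18,-521,0],0.212,0],[[-18,-521,0],0.212,0],[[-18,-521,0],0.212,0],[[-18,-521,0],0.212,0],[[-18,-521,0],0.212,0],[[-18,-521,0],0.212,0]]}}

```text
t: 11.52
tcp_pos: [0.5089, -0.3753, 0.2506]
orientation: [0.198, 0.98, 0.0, 0.0]
contact_force: [0.2, -0.2, -1.1]
width: 0.0854
```

```bash
python3 go.py .508 -.3762 .107 1.17; python3 - <<'E'
from ov import *
B=[(.508,-.3762,-.335,.06,.06,0,.085),(.508,-.3762,-.4,.024,.024,.093,.153)]
w=ctrl.camera("wrist")
draw(w,B,1,0,0,640,480,"i3.png");draw(w,[],4,230,200,410,340,"i4.png")
E
```

```text
t 11.53 tcp [ 0.5089 -0.3753  0.2506] yang 1.1717 toolz [ 3.e-04 -0.e+00 -1.e+00] F [ 0.16 -0.19 -1.09] w 0.0854 q [-0.64  0.37  0.08  1.28  0.   -0.24]
shift [  0.6  -1.2 143.6] yaw 0.002
```

View pics/i3.png

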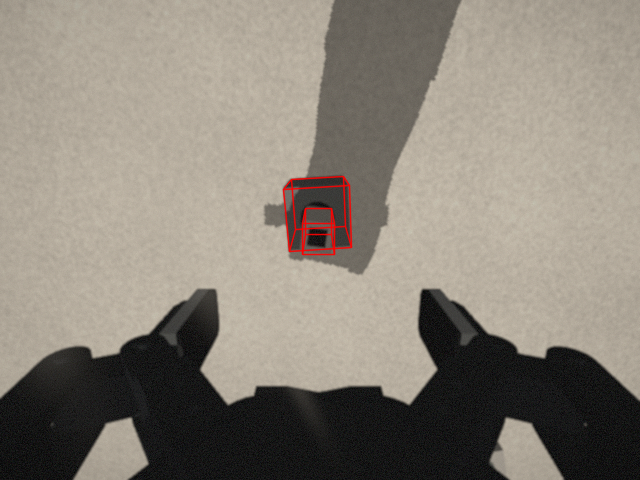

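View pics/i4.png

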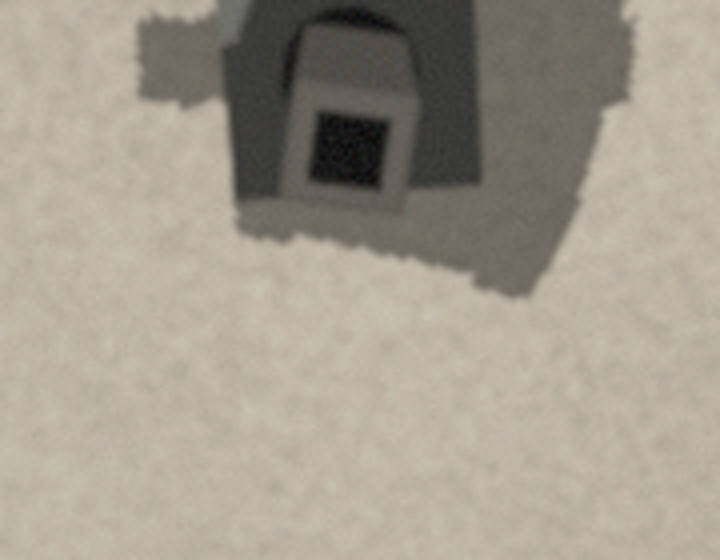

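```bash
python3 - <<'E'
from h import *
from rig import ctrl
w=ctrl.camera("wrist")
h=np.array([ray(w,(x/4+229.5,y/4+199.5),.153)[:2] for x,y in [(297,83),(422,94),(406,214),(281,197)]])
i=np.array([ray(w,(x/4+229.5,y/4+199.5),.153)[:2] for x,y in [(318,112),(391,120),(381,190),(309,183)]])
for q in (h,i):
  print(q.mean(0))
  for k in range(4):
    e=q[(k+1)%4]-q[k];print((np.arctan2(e[1],e[0]))%(np.pi/2),np.linalg.norm(e))
E
```

```text
[ 0.50645839 -0.37589923]
1.082170366421478 0.023032541518668348
1.0562588399404191 0.023372018826642794
1.0302029604161538 0.02373435843733765
1.0246092320861968 0.022168029592265815
[ 0.50700609 -0.37648344]
1.0596197998599095 0.0135573292994037
1.0417378878413026 0.01366267560714
1.0707793489539563 0.013550741010621564
1.0424715611986226 0.013813739277416684
```

Request:
{"method": "move_arm", "body": {"moves": [[[1,-1,50],0.119,0],[[1,-1,100],0.119,0],[[1,-1,130],0.119,0],[[1,-1,142],0.119,0],[[1,-1,142],0.119,0],[[1,-1,142],0.119,0]]}}

```text
t: 12.38
tcp_pos: [0.5082, -0.3777, 0.11]
orientation: [0.257, 0.966, -0.001, 0.001]
contact_force: [-0.4, 0.1, 0.3]
width: 0.0853
```

```bash
python3 go.py .507 -.3763 .107 1.053
```

```text
t 12.38 tcp [ 0.5082 -0.3777  0.11  ] yang 1.0511 toolz [ 0.0021 -0.0016 -1.    ] F [-0.38  0.08  0.29] w 0.0853 q [-0.64  0.44 -0.15  0.98 -0.   -0.12]
shift [1.7 0.6 3. ] yaw -0.002
```

Request:
{"method": "move_arm", "body": {"moves": [[[1.5,0.5,3],0,0],[[1.5,0.5,3],0,60],[[1.5,0.5,3],0,100],[[1.5,0.5,3],0,140],[[1.5,0.5,3],0,180],[[1.5,0.5,3],0,255],[[1.5,0.5,3],0,255],[[1.5,0.5,3],0,255],[[1.5,0.5,3],0,255]], "grip_force": 60}}

```text
t: 13.5
tcp_pos: [0.5062, -0.3758, 0.1055]
orientation: [0.257, 0.966, -0.0, 0.0]
contact_force: [0.2, -0.4, 2.1]
width: 0.0233
```

```bash
python3 go.py .507 -.3763 .26 1.053; python3 - <<'E'
from ov import *
s=ctrl.camera("scene"); draw(s,[],4,180,80,320,220,"j1.png")
E
```

```text
t 13.5 tcp [ 0.5062 -0.3758  0.1055] yang 1.0511 toolz [ 3.e-04 -1.e-04 -1.e+00] F [ 0.17 -0.36  2.09] w 0.0233 q [-0.64  0.44 -0.16  0.97  0.   -0.12]
shift [  -1.    -0.  -154.5] yaw -0.002
```

View pics/j1.png

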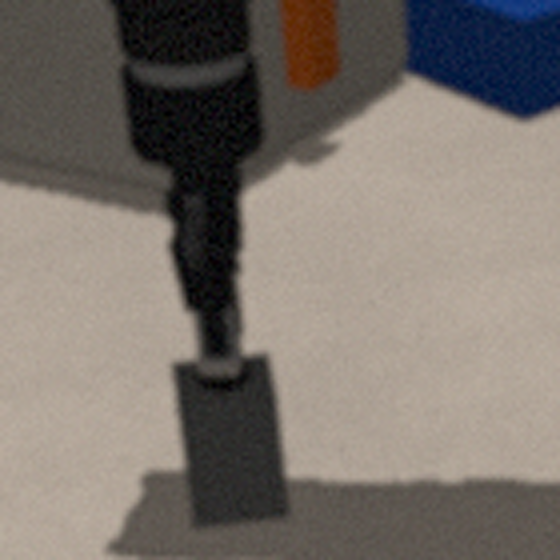

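The jaws hold the handle at an opening of 23 mm. Lifting it straight up.

Request:
{"method": "move_arm", "body": {"moves": [[[0,0,-20],0,255],[[0,0,-55],0,255],[[0,0,-95],0,255],[[0,0,-135],0,255],[[0,0,-165],0,255],[[0,0,-170],0,255],[[0,0,-170],0,255],[[0,0,-170],0,255]]}}

```text
t: 14.55
tcp_pos: [0.5053, -0.3753, 0.2732]
orientation: [0.257, 0.966, 0.001, -0.001]
contact_force: [-0.8, 0.0, -2.2]
width: 0.0232
```

```bash
python3 go.py .6373 .1288 .275 1.382; python3 - <<'E'
from ov import *
s=ctrl.camera("scene"); draw(s,[],3,150,20,350,220,"k1.png")
w=ctrl.camera("wrist"); draw(w,[],1,0,0,640,480,"k2.png")
E
```

```text
t 14.55 tcp [ 0.5053 -0.3753  0.2732] yang 1.051 toolz [-0.0025  0.0018 -1.    ] F [-0.78  0.02 -2.25] w 0.0232 q [-0.64  0.36  0.12  1.33 -0.   -0.12]
shift [135.8 503.   -1.2] yaw -0.331
```

View pics/k1.png

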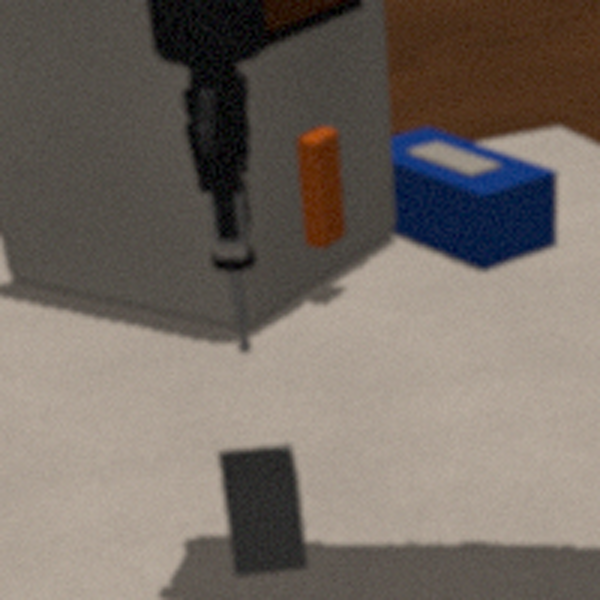

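View pics/k2.png

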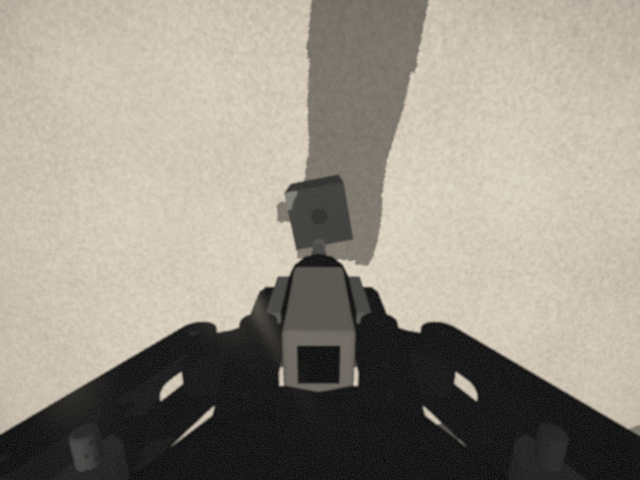

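The probe is out and upright, with its tip at scene pixel (231,137). Carrying it over the ring.

Request:
{"method": "move_arm", "body": {"moves": [[[12,45,0],-0.05,255],[[27,100,0],-0.1,255],[[42,155,0],-0.15,255],[[57,210,0],-0.2,255],[[72,265,0],-0.25,255],[[86,320,0],-0.3,255],[[101,375,0],-0.33,255],[[116,430,0],-0.33,255],[[128,475,0],-0.33,255],[[134,497,0],-0.33,255],[[136,503,0],-0.33,255],[[136,503,0],-0.33,255],[[136,503,0],-0.33,255],[[136,503,0],-0.33,255]]}}

```text
t: 16.4
tcp_pos: [0.6379, 0.1271, 0.2756]
orientation: [0.096, 0.995, -0.0, 0.0]
contact_force: [0.6, -0.0, -1.3]
width: 0.0233
```

```bash
python3 go.py .6373 .1288 .215 1.382; python3 - <<'E'
from ov import *
p=ctrl.observe()["tcp_pos"]
B=[(.5884,.138,-.189,.23,.028,.088,.104)]
s=ctrl.camera("scene"); draw(s,[],3,180,130,430,330,"l1.png"); print("tip exp",proj(s,[p[0],p[1],p[2]-.0905]))
t=ctrl.camera("top"); draw(t,[],4,180,120,320,270,"l3.png")
w=ctrl.camera("wrist"); draw(w,[],1,0,0,640,480,"l2.png"); print(proj(w,[p[0],p[1],p[2]-.0905]),proj(w,[.6373,.1288,.104]))
E
```

```text
t 16.4 tcp [0.6379 0.1271 0.2756] yang 1.3793 toolz [ 3.e-04 -2.e-04 -1.e+00] F [ 0.61 -0.04 -1.31] w 0.0233 q [ 0.2   0.4   0.18  1.35 -0.    0.39]
shift [ 0.9  1.6 60.6] yaw -0.003
tip exp [282.6143454  276.82633129]
[318.18265066 242.06481083] [319.93076938 216.93820523]
```

View pics/l1.png

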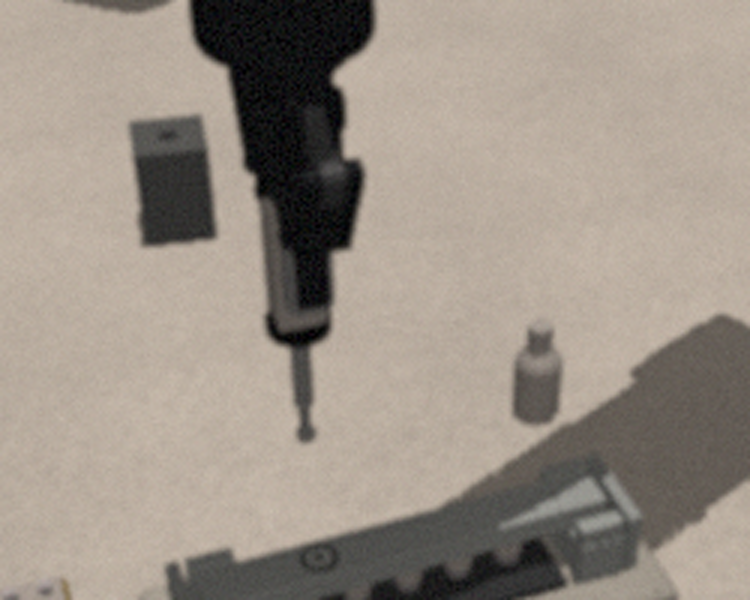

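View pics/l2.png

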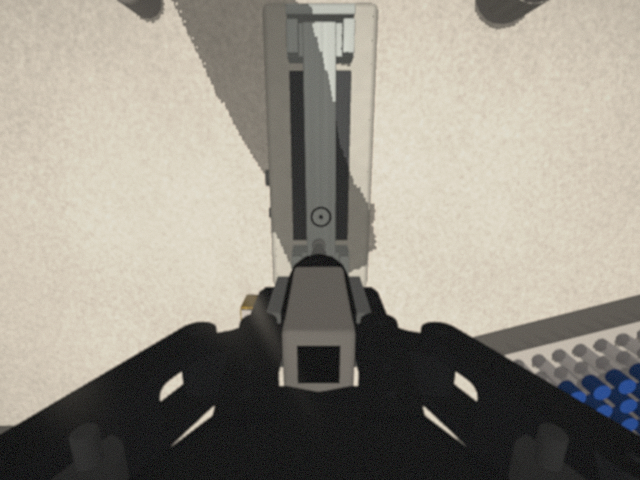

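View pics/l3.png

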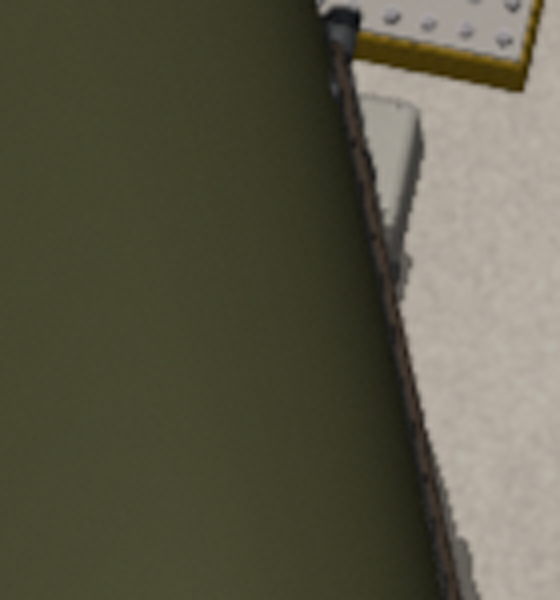

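The tip is at scene (282,277) and matches the prediction. The ring is at wrist (320.5,217), as predicted. I'll descend to just above the bar with the small lateral correction.

Request:
{"method": "move_arm", "body": {"moves": [[[1,1.5,25],0,255],[[1,1.5,50],0,255],[[1,1.5,65],0,255],[[1,1.5,73],0,255],[[1,1.5,75],0,255],[[1,1.5,75],0,255],[[1,1.5,75],0,255]]}}

```text
t: 17.42
tcp_pos: [0.6377, 0.1301, 0.2011]
orientation: [0.095, 0.995, 0.0, 0.001]
contact_force: [-0.3, -0.1, -1.4]
width: 0.0233
```

```bash
python3 go.py .6373 .1288 .1875 1.382; python3 - <<'E'
from ov import *
s=ctrl.camera("scene"); draw(s,[],6,240,250,340,340,"n1.png"); p=ctrl.observe()["tcp_pos"];print((proj(s,[p[0],p[1],p[2]-.0905])-[240,250]+.5)*6)
w=ctrl.camera("wrist"); draw(w,[],6,270,180,370,270,"n2.png")
E
```

```text
t 17.43 tcp [0.6377 0.1301 0.2011] yang 1.381 toolz [ 1.3e-03  3.0e-04 -1.0e+00] F [-0.3  -0.05 -1.36] w 0.0233 q [0.2  0.42 0.04 1.19 0.   0.39]
shift [ 0.2 -1.4 13.6] yaw -0.001
[278.42593042 382.23392201]
```

View pics/n1.png

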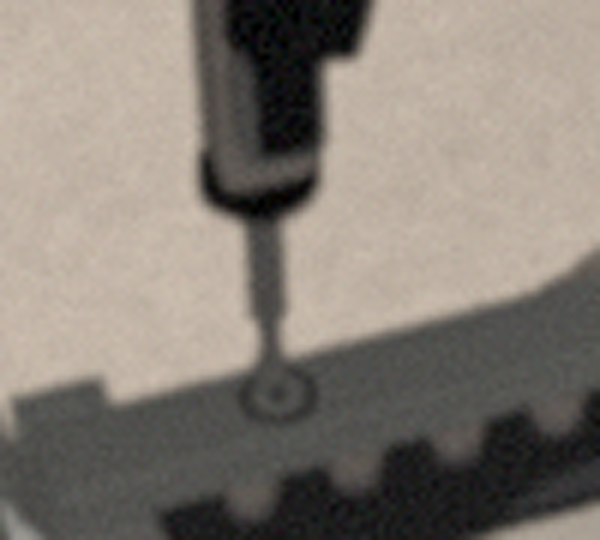

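View pics/n2.png

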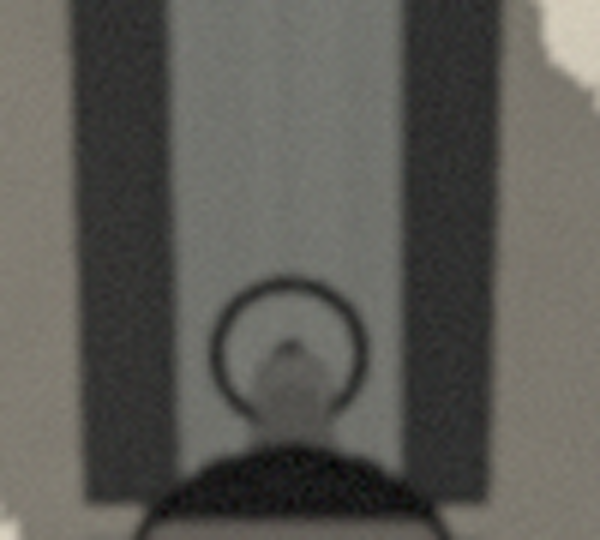

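The tip ball is over the ring centre in both views (wrist x 291 against ring 290). Now pressing in small steps.

Request:
{"method": "move_arm", "body": {"moves": [[[0,-0.5,3],0,255],[[0,-0.5,6],0,255],[[0,-0.5,8],0,255],[[0,-0.5,9],0,255],[[0,-0.5,10],0,255],[[0,-0.5,10],0,255],[[0,-0.5,10],0,255]]}}

```text
t: 18.4
tcp_pos: [0.6371, 0.1295, 0.1904]
orientation: [0.095, 0.995, 0.0, 0.0]
contact_force: [-0.8, 0.6, 0.1]
width: 0.0232
```

```bash
python3 go.py .6373 .1288 .1875 1.382
```

```text
t 18.4 tcp [0.6371 0.1295 0.1904] yang 1.381 toolz [ 1.e-04  0.e+00 -1.e+00] F [-0.82  0.6   0.08] w 0.0232 q [ 0.2   0.43  0.02  1.16 -0.    0.39]
shift [-0.3 -0.7  2.9] yaw -0.001
```

Force rose about 1.5 N, which puts the spring about 3–4 mm in and agrees with the geometry. Another 3 mm.

Request:
{"method": "move_arm", "body": {"moves": [[[0,0,1],0,255],[[0,0,2],0,255],[[0,0,3],0,255],[[0,0,3],0,255],[[0,0,3],0,255],[[0,0,3],0,255],[[0,0,3],0,255]]}}

```text
t: 19.27
tcp_pos: [0.6371, 0.1295, 0.1873]
orientation: [0.095, 0.996, 0.0, 0.0]
contact_force: [-0.2, 0.2, 1.8]
width: 0.0231
```

```bash
python3 go.py .6373 .1288 .1875 1.382; python3 - <<'E'
from ov import *
F=[]
for i in range(6): s=ctrl.camera("scene"); F.append(ctrl.observe()["contact_force"][2])
print(np.mean(F)); draw(s,[(.5884,.138,-.189,.23,.028,.088,.104)],6,240,250,340,340,"p1.png")
cv2.imwrite("pics/p0.png",s["frame"][:,:,::-1])
w=ctrl.camera("wrist"); draw(w,[],6,270,180,370,270,"p2.png")
E
python3 go.py .6373 .1288 .1875 1.382
```

```text
t 19.27 tcp [0.6371 0.1295 0.1873] yang 1.381 toolz [ 1.e-04  0.e+00 -1.e+00] F [-0.17  0.24  1.84] w 0.0231 q [0.2  0.43 0.01 1.16 0.   0.39]
shift [-0.3 -0.7 -0.2] yaw -0.001
1.4099499725868123
t 19.62 tcp [0.6371 0.1295 0.1873] yang 1.381 toolz [ 0.  0. -1.] F [-0.83 -0.5   0.43] w 0.0233 q [ 0.2   0.43  0.01  1.16 -0.    0.39]
shift [-0.3 -0.7 -0.2] yaw -0.001
```

View pics/p1.png

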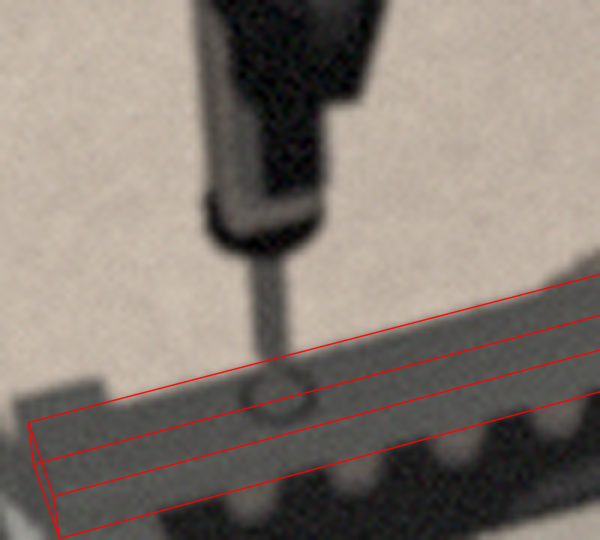

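View pics/p2.png

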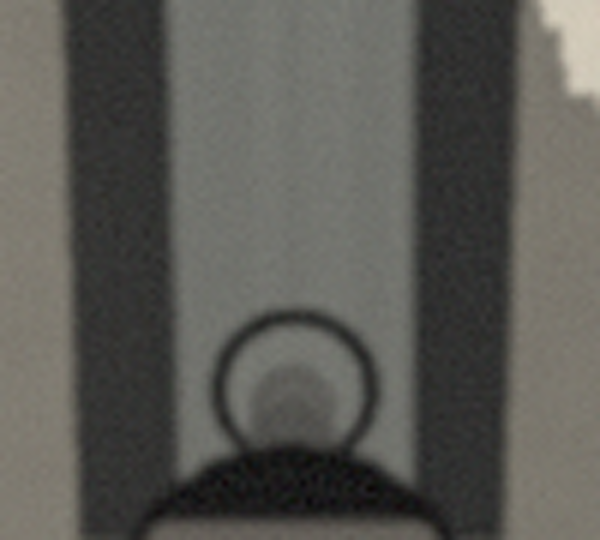

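View pics/p0.png

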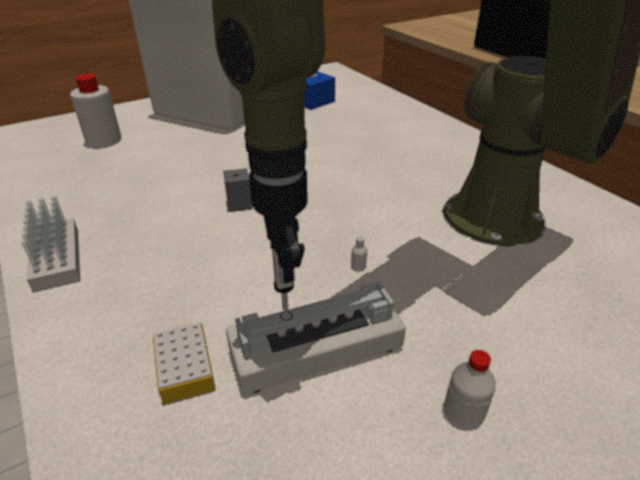

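Force rose about 2.8 N over the free-hanging reading, which is half travel. The ball sits inside the ring, and the visible stem is about 7 mm shorter. The bar hasn't moved and both bottles are in place, so I'm handing in.

```bash
python3 -c "
from rig import ctrl
print(ctrl.finish_job()); print(ctrl.observe()['t'])"
```

```text
the job is handed in; nothing more can be done
None
the job is handed in; nothing more can be done
```

I laid the bar across both saddles with its ring mark up and let go. I then drew the probe out of its stand and handed the job in at about 19.7 s, still holding the probe pressed on the ring. No verdict was reported.

**Last checks:**
- **Probe position:** the tip ball is inside the ring mark in both the scene and wrist views. The arm's measured position is within about 1 mm of the ring centre, and the tool is vertical.
- **Press:** the wrist force averaged about 2.8 N above the free-hanging reading, which puts the spring about 7 mm in. The arm height and the shortened stem in the picture agree. Single force readings were noisy, from about 1.8 to 3.2 N of press, and the state has no tip-joint value, so this is indirect.
- **Grip:** the jaws are steady at about 23 mm on the handle.
- **Bar and bottles:** the bar still matches its outline in the saddles, and both bottles look unmoved in the scene view.

No check failed.

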